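Block the vial racks in the transport crate

ROBOT

A 6-joint arm with a two-finger parallel gripper is mounted at the origin on the work surface. World frame = base frame: x ahead of the robot, y to its left, z up, the work surface at z = 0. Lengths are in m, angles in rad, forces in N, time in s.
With the tool pointing down it reaches from about 0.35 to 0.775 m from the base axis. Payload 7.3 kg.
Tool frame: the origin (TCP) lies on the centre line of the jaws, within the pads' length; the fingertips stand 11 mm ahead of it and the grasp point (between the pads) lies 8 mm behind it; y points along the fingers, z is the direction in which the jaws open and shut, and the axes are right-handed (so a half turn about y gives the same grasp; the last joint's range is limited). The gripper opens to 92 mm and grips with 3 to 60 N. Pads are 19 mm wide; open, the fingers measure 130 mm over their backs; the gripper's body (75 mm by 190 mm) begins 47 mm behind the grasp point.
Start: joints at [-1.436, 0.342, 1.524, -0, 1.275, -0.146], TCP at [0.146, -0.504, 0.238] pointing down, gripper open.
Joint ranges: [-2.53, 2.53], [-0.77, 2.02], [0.04, 2.7], [-1, 4.14], [0.28, 2.66], [-3.11, 3.11]. Speed limits (rad/s): [2.57, 2.57, 3.14, 3.14, 3.14, 3.14].

INTERFACE

Orientations are given as [roll, pitch, yaw] about the fixed x, y, z axes, in that order (R = Rz(yaw) Ry(pitch) Rx(roll)).
In Python, from cell import robot, cams gives the robot as it stands.
- The arm moves only by the tool apply_moves, never from a script. Its argument "plan" is a list of rows, each a list of 7 numbers: the shift along the tool's x, y, z in m, then the turn, a rotation vector about the tool's x, y, z in degrees, then the gripper command: -1 is fully open, 1 is shut, values between are in proportion. A call has exactly 5 rows; each row is the pose to reach, as a shift and turn from the pose commanded when the call began, along the tool's axes at that moment; what a row does not reach only later rows make up. A row lasts 1/8 s, in which the tool goes at most 62.5 mm and 10.7 degrees, less where a joint would pass 70% of its speed; a pose out of reach is approached as far as the arm can. A call with a gripper value outside its range is refused whole. The fingers move at their own pace and stop on an object; "squeeze" is the grip in N (left out, the last holds). Time passes only in rows, so rows that repeat a pose let the fingers close, or fill a call up. It gives the time, the measured TCP pose, the force and the opening at its end, in the units of the state.
- robot.observe(): the state, without advancing time (a new reading comes with each control period).
- cams.read_camera(name): name is "side" or "top" or "wrist"; returns the picture (400x640x3 uint8, blue, green, red); there is no depth.
- cams.calibration(name): a dict with "fx", "fy", "cx", "cy" (pixels), "extrinsics" (4x4, takes a point from world to camera coordinates); the wrist camera has in their place "T_tool_cam" (4x4, takes a point from camera to tool coordinates, whose origin is the TCP and whose axes are the tool frame's). Camera axes: x right, y up, looking along -z (the intrinsics and any distortion apply to the point x, -y, -z); pixel columns grow to the right and rows downward; lengths in m; the calibration is good to about 2 mm. A picture is of the moment at which its call begins: read the wrist's pose just before it. calibration takes no time and is no camera call.
- robot.hand_in(): hands the job in, once; it reports no verdict.
The state is a dict: "time": time; "qpos": joint angles; "qvel": joint speeds; "joint_efforts": joint torques, N m; "tool_pos": TCP position; "tool_rot": TCP orientation; "contact_force": force on the tool from outside, world axes, zero at the start; "torque": the same for the moment, N m; "opening": finger opening in m.
Only numpy, scipy, OpenCV 4.12 (cv2) and the standard library are available. Lean on these libraries where they do the work, as an engineer would, in place of code of your own. Each camera call takes 0.05 s, during which the arm holds its last target. There are 200 camera calls.

TASK

The vial racks in the plywood crate can still slide: each compartment has a leftover gap beside its rack. Stand the thin upright block in the narrow gap and the thick upright block in the wide gap, each down on the crate floor, upright and let go.

Things in the scene. Friction and masses are not known exactly. Their poses are not given: they have to be found in the camera images.
- narrow_gap (a point): middle of the 36 mm (y) by 110 mm (x) gap between the broad vial rack (-y side, loose) and the cross wall, on the floor of the crate; axes are the crate's, z up. Crate: fixed open plywood box, 126 (x) by 264 (y) mm, walls 8 thick with rims 50 above the bench, floor 8 thick, a cross wall making two compartments. Racks: 0.7 kg, tops 48 above the bench
- wide_gap (a point): middle of the 54 mm (y) by 110 mm (x) gap in the crate's other compartment, between the slimmer vial rack (-y side, loose, 0.7 kg) and the crate's +y end wall, on the crate's floor (8 mm above the bench); axes as for the narrow gap, 119 mm in +y from it
- thin_block_mid (a point): centre (half-way up) of the thin block: plain pale wood, standing upright on the bench, 58 mm long (x), 26 thick (y), 78 tall (z), about 60 g. Its two broad faces taper in over the lowest 18 mm to a foot 18 mm thick. It fits the gap with its x along the gap's x, either way round
- thick_block_mid (a point): centre (half-way up) of the thick block: same wood and shape, upright, 58 mm long (x), 44 thick (y), 78 tall (z), about 100 g, foot 36 mm thick; x along the gap's x. Not wanted: two other pieces of this wood, a fat one 64 by 66 mm and 62 tall, and a flat slab 58 by 70 mm, 14 thick
There are look-alikes about, which are no part of the job. Leave any yellow look-alike of the part that bears thin_block_mid alone.

How it is judged:
At the end, for the whole second after the job is handed in: Thin block in the narrow gap and thick block in the wide gap: each one's centre within 12 mm of the gap's middle across it and 30 mm along it, its foot on the crate floor (within 6 mm), upright within about 11 degrees, released (y of thin_block_mid in the frame of narrow_gap between -0.012 and 0.012 m and x of thin_block_mid in the frame of narrow_gap between -0.03 and 0.03 m and z of thin_block_mid in the frame of narrow_gap between 0.033 and 0.045 m and angle between each of thin_block_mid, thick_block_mid's own z axis and vertical below 0.2 rad and y of thick_block_mid in the frame of wide_gap between -0.012 and 0.012 m and x of thick_block_mid in the frame of wide_gap between -0.03 and 0.03 m and z of thick_block_mid in the frame of wide_gap between 0.033 and 0.045 m); the robot touches nothing.
It also fails if it takes over 56 s, if anything falls off the work surface, if the arm or the gripper's body presses on something with over 40 N, if the wrist force passes 120 N, or if a joint passes its speed limit or range.

## Working session

There is one attempt and no reset: what is moved stays moved. The work goes in short steps, Python scripts to look and compute and a tool call to move; the robot and the scene stay as the last step left them, time stands still between calls to the robot, and variables do not carry over. Pictures are saved under pics/ and viewed, about 8 in all and at most 12, crops included, and the job is handed in when it is done.

Besides the shell and the picture viewer there is one more tool, called after "Call:" as name(argument=value, ...), one argument or row to a line, values as JSON. apply_moves: Moves the arm, as the interface text tells. Its arguments: {"type":"object","properties":{"plan":{"type":"array","items":{"type":"array","items":{"type":"number"}}},"squeeze":{"type":"number"}},"required":["plan"]}

```bash
ls; mkdir -p pics; python3 - <<'E'
from cell import robot,cams
import cv2,numpy as np
for n in ["top","side"]:
    cv2.imwrite(f"pics/{n}1.png",cams.read_camera(n)); c=cams.calibration(n); print(n,c)
print(cams.calibration("wrist"))
print(robot.observe())
E
```

```text
pics
top {'fx': 454.0834726596402, 'fy': 454.0834726596402, 'cx': 319.4673576238422, 'cy': 195.2032088625428, 'extrinsics': array([[ 0.00418034, -0.99986971, -0.01559158, -0.02418676],
       [ 0.98967788,  0.00190321,  0.14329716, -0.58409754],
       [-0.14324882, -0.01602968,  0.98955688, -1.04084943],
       [ 0.        ,  0.        ,  0.        ,  1.        ]])}
side {'fx': 363.90849541038256, 'fy': 363.90849541038256, 'cx': 318.2832538220234, 'cy': 201.21559837932853, 'extrinsics': array([[-0.81618571, -0.57746401, -0.019396  ,  0.45075281],
       [ 0.32715533, -0.48954885,  0.80827675, -0.25555092],
       [-0.47624602,  0.65335843,  0.58848321, -0.7116335 ],
       [ 0.        ,  0.        ,  0.        ,  1.        ]])}
{'fx': 299.44165149658164, 'fy': 299.44165149658164, 'cx': 319.3526580708174, 'cy': 197.37614440190313, 'T_tool_cam': array([[ 7.91927015e-04, -9.55886383e-01, -2.93735589e-01,
        -8.00307579e-02],
       [-2.40913152e-05,  2.93735663e-01, -9.55886688e-01,
        -1.47233000e-01],
       [ 9.99999686e-01,  7.64068968e-04,  2.09588647e-04,
         2.03029141e-04],
       [ 0.00000000e+00,  0.00000000e+00,  0.00000000e+00,
         1.00000000e+00]])}
{'time': 0.1, 'qpos': array([-1.43599471e+00,  3.42644455e-01,  1.52489538e+00, -1.49876421e-05,
        1.27534523e+00, -1.45999407e-01]), 'qvel': array([ 0.00099037, -0.0018756 , -0.00197823,  0.00045128, -0.00018508,
       -0.000741  ]), 'joint_efforts': array([ 1.77812974e-03, -4.32003558e+01, -2.44694853e+01,  7.19103031e-02,
        5.26375172e-02, -4.35712275e-05]), 'tool_pos': array([ 0.14546469, -0.50411161,  0.237128  ]), 'tool_rot': array([-1.57207707e+00,  1.73841661e-04, -2.86078736e+00]), 'contact_force': array([ 0.73140902,  0.17842849, -0.31620896]), 'torque': array([ 0.00637963,  0.02578363, -0.02541436]), 'opening': 0.09182753045422351}
```

View pics/top1.png

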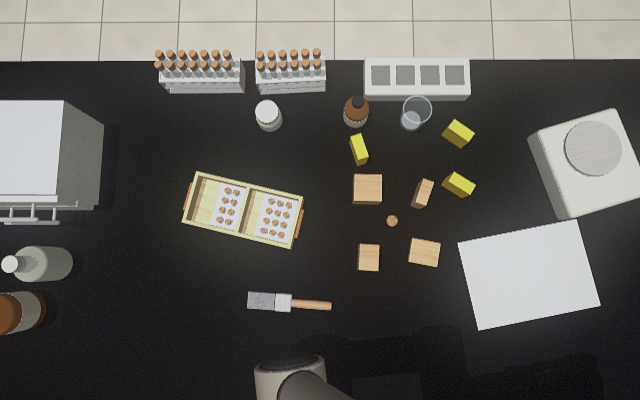

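View pics/side1.png

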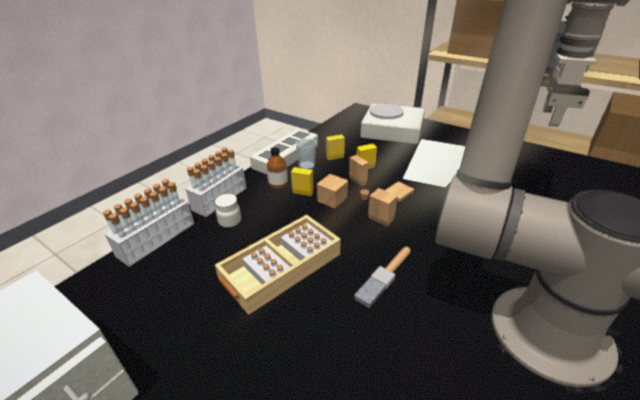

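The top view shows the crate at about (243,210). The wood pieces are at (368,188), probably the fat one, (423,193) thin, (369,257) thick and (424,252) slab. Next I'll enlarge these.

```bash
python3 - <<'E'
import cv2
a=cv2.imread("pics/top1.png")
b=cv2.resize(a[165:275,340:450],None,fx=5,fy=5,interpolation=cv2.INTER_CUBIC)
c=cv2.resize(a[165:255,175:310],None,fx=5.9,fy=5.9,interpolation=cv2.INTER_CUBIC)
cv2.imwrite("pics/b.png",b);cv2.imwrite("pics/c.png",c)
E
```

```text
(no output)
```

View pics/b.png

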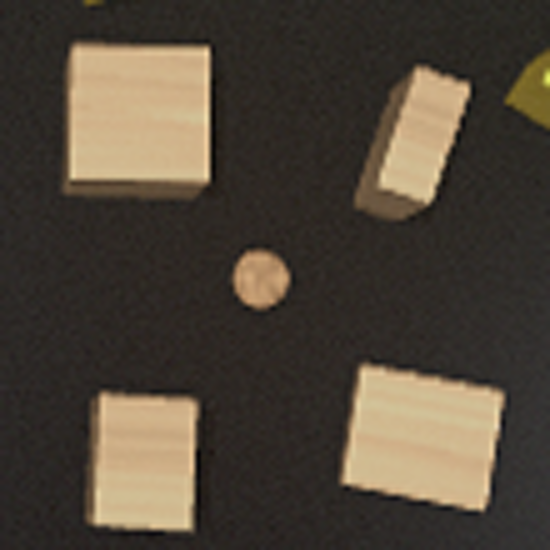

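View pics/c.png

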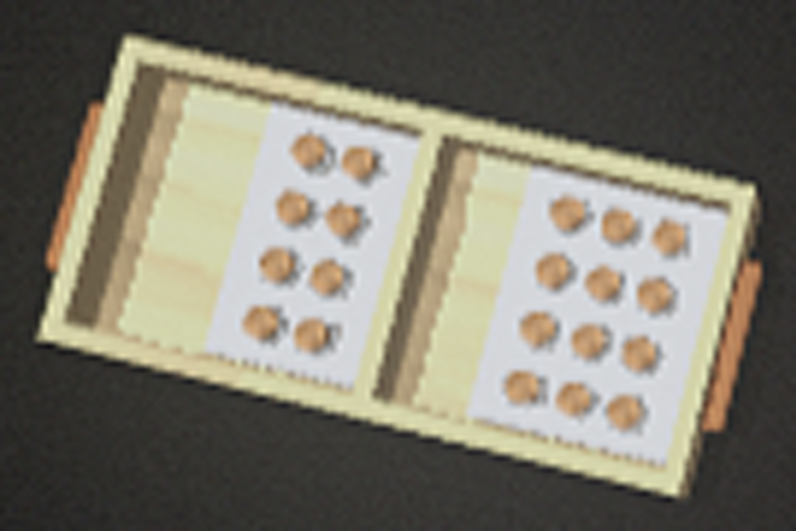

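```bash
cat > h.py <<'E'
import numpy as np,cv2
from scipy.spatial.transform import Rotation as R
from cell import robot,cams
def ext(n):
    c=cams.calibration(n)
    if n!="wrist": return c,c["extrinsics"]
    s=robot.observe(); T=np.eye(4); T[:3,:3]=R.from_euler("xyz",s["tool_rot"]).as_matrix(); T[:3,3]=s["tool_pos"]
    return c,np.linalg.inv(T@c["T_tool_cam"])
def unproj(ce,px,z):
    c,E=ce; C=np.linalg.inv(E); out=[]
    for u,v in px:
        d=C[:3,:3]@np.array([(u-c["cx"])/c["fx"],-(v-c["cy"])/c["fy"],-1]); o=C[:3,3]
        out.append((o+d*(z-o[2])/d[2])[:2])
    return np.array(out)
def rect(p):  # corners (in order): centre, sizes, axis angle deg of the sides
    s1=((p[1]-p[0])+(p[2]-p[3]))/2; s2=((p[2]-p[1])+(p[3]-p[0]))/2
    a=lambda v:np.degrees(np.arctan2(v[1],v[0]))
    return p.mean(0).round(4),np.linalg.norm(s1).round(4),a(s1).round(1),np.linalg.norm(s2).round(4),a(s2).round(1)
def go(x,y,z,yaw): # shift+rotvec in tool axes to a tool-down pose; yaw deg
    s=robot.observe(); A=R.from_euler("xyz",s["tool_rot"]); B=R.from_euler("xyz",[-np.pi/2,0,np.radians(yaw)])
    t=A.inv().apply(np.array([x,y,z])-s["tool_pos"]); r=(A.inv()*B).as_rotvec(degrees=True)
    print("t",s["time"],"at",s["tool_pos"].round(4),np.degrees(s["tool_rot"]).round(2),"q",s["qpos"].round(2),"go",t.round(4),r.round(2))
E
python3 - <<'E'
from h import *
ce=ext("top")
f=lambda P,k,o:(np.array(P)/k+np.array(o)-0.4)
print("thin",rect(unproj(ce,f([(416,65),(471,82),(434,206),(377,190)],5,(340,165)),.078)))
print("thick",rect(unproj(ce,f([(98,393),(197,397),(193,530),(93,523)],5,(340,165)),.078)))
k,o=5.9,(175,165)
cr=rect(unproj(ce,f([(125,37),(757,186),(685,495),(40,340)],k,o),.05)); print("crate",cr)
a=np.radians(cr[4]+180); X=np.array([np.cos(a),np.sin(a)]);Y=np.array([-X[1],X[0]])
def loc(p): return np.c_[(p-cr[0])@X,(p-cr[0])@Y].round(4)
print(np.degrees(a))
w=unproj(ce,f([(272,103),(207,350),(530,168),(470,415)],k,o),.048); print(loc(w))
w=unproj(ce,f([(140,62),(70,322),(443,137),(376,400),(420,130),(357,388)],k,o),.05); print(loc(w))
go(0,-.5,.2,-163)
E
```

```text
thin (array([ 0.5875, -0.2644]), np.float64(0.0265), np.float64(-106.7), np.float64(0.061), np.float64(161.8))
thick (array([ 0.439 , -0.1345]), np.float64(0.0449), np.float64(-92.9), np.float64(0.0589), np.float64(177.4))
crate (array([0.5494, 0.1593]), np.float64(0.2651), np.float64(-103.2), np.float64(0.1264), np.float64(167.2))
347.2
[[ 0.0515  0.0674]
 [-0.0512  0.0672]
 [ 0.0491 -0.0411]
 [-0.0526 -0.0419]]
[[ 0.0556  0.1235]
 [-0.0527  0.1231]
 [ 0.0532 -0.0041]
 [-0.0553 -0.0043]
 [ 0.0539  0.0056]
 [-0.0524  0.0043]]
t 0.1 at [ 0.1455 -0.5041  0.2371] [-9.0070e+01  1.0000e-02 -1.6391e+02] q [-1.44  0.34  1.52 -0.    1.28 -0.15] go [ 0.1386  0.0372 -0.0442] [ 0.07 -0.91 -0.01]
```

```bash
python3 -c "
from h import *
go(.5875,-.2644,.18,-107.5)"
```

```text
t 0.1 at [ 0.1455 -0.5041  0.2371] [-9.0070e+01  1.0000e-02 -1.6391e+02] q [-1.44  0.34  1.52 -0.    1.28 -0.15] go [-0.4911  0.0574 -0.1077] [ 6.000e-02 -5.641e+01 -5.000e-02]
```

Call:
apply_moves(
  plan=[
    [-0.05, 0.0, -0.01, 0, -6, 0, -1],
    [-0.1, 0.0, -0.02, 0, -12, 0, -1],
    [-0.15, 0.0, -0.035, 0, -18, 0, -1],
    [-0.2, 0.0, -0.045, 0, -24, 0, -1],
    [-0.25, 0.0, -0.055, 0, -30, 0, -1],
  ],
  squeeze=25,
)

```text
time: 0.72
tool_pos: [0.3717, -0.3812, 0.2375]
tool_rot: [-1.571, -0.0, -2.334]
contact_force: [0.3, -0.6, -0.2]
opening: 0.092
```

```bash
python3 -c "
from h import *
go(.5875,-.2644,.18,-107.5)"
```

```text
t 0.725 at [ 0.3717 -0.3812  0.2375] [ -90.03   -0.   -133.72] q [-0.94  0.36  1.5  -0.    1.28 -0.18] go [-0.2336  0.0574  0.0752] [  0.03 -26.22  -0.  ]
```

Call:
apply_moves(
  plan=[
    [-0.058, 0.015, 0.018, 0, -6.5, 0, -1],
    [-0.115, 0.03, 0.037, 0, -13, 0, -1],
    [-0.17, 0.045, 0.055, 0, -19.5, 0, -1],
    [-0.22, 0.057, 0.07, 0, -26.2, 0, -1],
    [-0.2336, 0.057, 0.075, 0, -26.2, 0, -1],
  ],
)

```text
time: 1.35
tool_pos: [0.588, -0.2635, 0.1786]
tool_rot: [-1.574, 0.001, -1.876]
contact_force: [0.5, 0.3, 0.5]
opening: 0.0916
```

```bash
python3 -c "
from h import *
go(.5875,-.2644,.057,-107.5)
ce=ext('wrist');cv2.imwrite('pics/w1.png',cams.read_camera('wrist'));np.save('w1.npy',ce[1])"
```

```text
t 1.35 at [ 0.588  -0.2635  0.1786] [-9.0180e+01  6.0000e-02 -1.0749e+02] q [-0.54  0.61  1.25  0.    1.29 -0.24] go [0.0012 0.1216 0.0002] [ 0.18  0.01 -0.06]
```

View pics/w1.png

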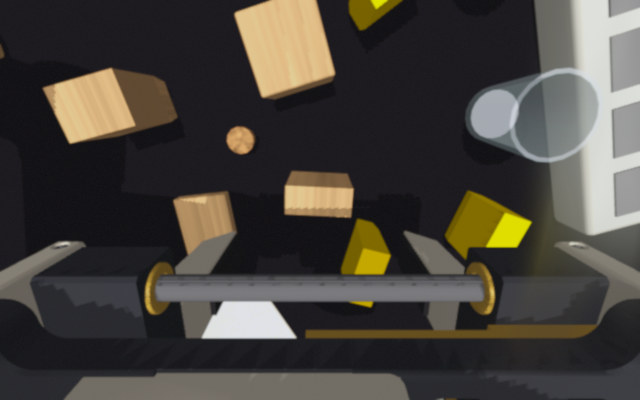

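Wrist view: the thin block is at about (320,195) between the fingers, the thick one at (90,105) and the fat one at (285,45). I'll compare its edges with the predicted top.

```bash
python3 - <<'E'
from h import *
E=np.load("w1.npy"); c=cams.calibration("wrist")
def proj(p):
    q=E[:3,:3]@p+E[:3,3]; return [c["cx"]+c["fx"]*q[0]/-q[2], c["cy"]-c["fy"]*q[1]/-q[2]]
def pred(cx,cy,a,w,h):
    a=np.radians(a); X=np.array([np.cos(a),np.sin(a)]);Y=np.array([-X[1],X[0]])
    return [np.round(proj(np.r_[np.array([cx,cy])+sx*.029*X+sy*w/2*Y,h]),1).tolist() for sx,sy in[(1,1),(1,-1),(-1,-1),(-1,1)]]
print(pred(.5875,-.2644,-17.5,.026,.078),pred(.5875,-.2644,-17.5,.026,0.018)); print(pred(.439,-.1345,-2.7,.044,.078))
a=cv2.imread("pics/w1.png")
cv2.imwrite("pics/w1c.png",np.hstack([cv2.resize(a[150:240,260:380],(640,480),interpolation=cv2.INTER_CUBIC)]))
E
```

```text
[[352.9, 188.1], [351.9, 216.6], [286.3, 216.5], [285.3, 188.1]] [[347.0, 173.1], [346.3, 196.8], [292.4, 196.8], [291.7, 173.1]]
[[112.6, 68.6], [137.1, 125.5], [72.4, 144.0], [44.9, 89.1]]
```

View pics/w1c.png

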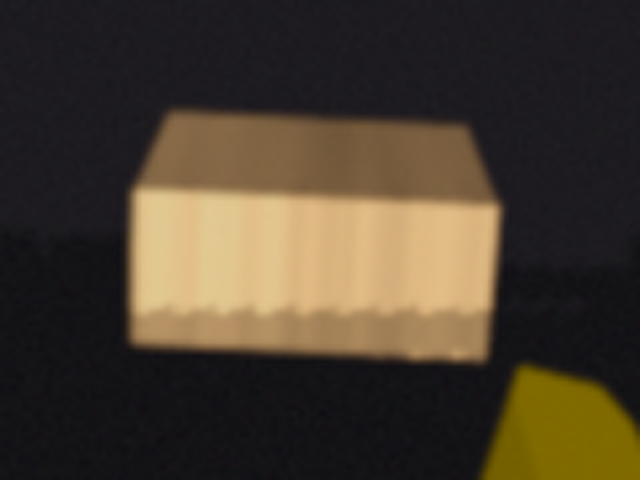

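Call:
apply_moves(
  plan=[
    [0.001, 0.04, 0, 0, 2.3, 0, -1],
    [0.001, 0.08, 0, 0, 2.3, 0, -1],
    [0.001, 0.11, 0, 0, 2.3, 0, -1],
    [0.001, 0.1215, 0, 0, 2.3, 0, -1],
    [0.001, 0.1215, 0, 0, 2.3, 0, -1],
  ],
)

```text
time: 2.02
tool_pos: [0.5857, -0.2677, 0.0594]
tool_rot: [-1.571, -0.0, -1.921]
contact_force: [1.1, 0.3, -0.0]
opening: 0.0921
```

Call:
apply_moves(
  plan=[
    [0, 0, 0, 0, 0, 0, 0.4],
    [0, 0, 0, 0, 0, 0, 0.4],
    [0, 0, 0, 0, 0, 0, 0.4],
    [0, 0, 0, 0, 0, 0, 0.4],
    [0, 0, 0, 0, 0, 0, 0.4],
  ],
  squeeze=25,
)

```text
time: 2.65
tool_pos: [0.5864, -0.267, 0.0596]
tool_rot: [-1.57, -0.0, -1.92]
contact_force: [-1.2, -0.2, 2.9]
opening: 0.0579
```

Call:
apply_moves(
  plan=[
    [0, -0.03, 0, 0, 0, 0, 0.4],
    [0, -0.07, 0, 0, 0, 0, 0.4],
    [0, -0.11, 0, 0, 0, 0, 0.4],
    [-0.03, -0.13, 0, 0, 0, 0, 0.4],
    [-0.06, -0.135, 0, 0, 0, 0, 0.4],
  ],
)

```text
time: 3.28
tool_pos: [0.6075, -0.2106, 0.1961]
tool_rot: [-1.568, -0.0, -1.921]
contact_force: [0.1, 0.2, -0.9]
opening: 0.0578
```

```bash
python3 -c "
from h import *
go(.5444,.1374,.19,-102.8)"
```

```text
t 3.275 at [ 0.6075 -0.2106  0.1961] [-8.9820e+01 -2.0000e-02 -1.1007e+02] q [-0.45  0.59  1.23  0.    1.31 -0.1 ] go [-0.3052  0.0054 -0.1787] [-0.18 -7.27  0.03]
```

Call:
apply_moves(
  plan=[
    [-0.045, 0, -0.026, 0, -1.5, 0, 0.4],
    [-0.09, 0, -0.053, 0, -3, 0, 0.4],
    [-0.135, 0, -0.08, 0, -4.5, 0, 0.4],
    [-0.18, 0, -0.105, 0, -6, 0, 0.4],
    [-0.22, 0, -0.13, 0, -7.3, 0, 0.4],
  ],
)

```text
time: 3.9
tool_pos: [0.5594, 0.0424, 0.1941]
tool_rot: [-1.571, 0.0, -1.792]
contact_force: [0.8, -0.3, -1.6]
opening: 0.058
```

```bash
python3 -c "
from h import *
go(.5444,.1374,.17,-102.8)"
```

```text
t 3.9 at [0.5594 0.0424 0.1941] [ -90.      0.   -102.65] q [-0.06  0.44  1.49  0.    1.21  0.16] go [-0.0894  0.0241 -0.0354] [ 0.    0.15 -0.  ]
```

Call:
apply_moves(
  plan=[
    [-0.03, 0, -0.012, 0, 0, 0, 0.4],
    [-0.06, 0.01, -0.024, 0, 0, 0, 0.4],
    [-0.0894, 0.024, -0.035, 0, 0, 0, 0.4],
    [-0.0894, 0.024, -0.035, 0, 0, 0, 0.4],
    [-0.0894, 0.024, -0.035, 0, 0, 0, 0.4],
  ],
)

```text
time: 4.53
tool_pos: [0.5457, 0.1351, 0.1703]
tool_rot: [-1.57, -0.0, -1.792]
contact_force: [-1.0, -0.4, -0.4]
opening: 0.0579
```

```bash
python3 -c "
from h import *
go(.5444,.1374,.0675,-102.8)
ce=ext('wrist');a=cams.read_camera('wrist');cv2.imwrite('pics/w2.png',cv2.resize(a[0:240,120:520],None,fx=2,fy=2,interpolation=cv2.INTER_CUBIC));np.save('w2.npy',ce[1])"
```

```text
t 4.525 at [0.5457 0.1351 0.1703] [-8.998e+01 -2.000e-02 -1.027e+02] q [ 0.11  0.47  1.52 -0.    1.15  0.33] go [-0.002   0.1028 -0.0018] [-0.02  0.1   0.02]
```

View pics/w2.png

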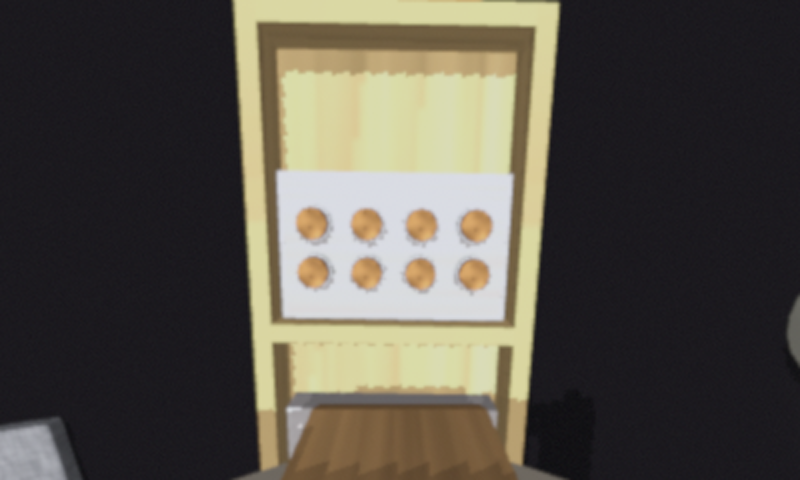

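Wrist view 2 (crop ×2): the cross wall's near rim edge is at row 346, the rack's top edge at about row 406, and the held block's foot edge spans (308..488, 405). The gap lies between the cross wall and the rack.

```bash
python3 - <<'E'
from h import *
ce=(cams.calibration("wrist"),np.load("w2.npy"))
f=lambda P:np.array(P)/2+[120,0]-.25
O=np.array([.5444,.1374]); a=np.radians(-12.8); X=np.array([np.cos(a),np.sin(a)]);Y=np.array([-X[1],X[0]])
def L(n,P,z):
    d=unproj(ce,f(P),z)-O; print(n,np.c_[d@X,d@Y].round(4).tolist())
L("crosswall -y top edge",[(285,346),(505,346)],.05)
L("crosswall +y top edge",[(272,326),(515,327)],.05)
L("rack top +y edge",[(290,408),(495,406)],.048)
L("rack base",[(290,393),(495,392)],.008)
L("slim rack +y edge",[(278,170),(513,174)],.048)
L("end wall inner, rim",[(258,24),(535,28)],.05)
L("foot +y edge",[(308,405),(488,405)],.1108)
L("top edge",[(285,480),(517,480)],.13)
L("side walls inner at z.05 narrow",[(273,346),(513,346)],.05)
s=robot.observe(); d=s["tool_pos"][:2]-O; print("tcp",d@X,d@Y)
E
```

```text
crosswall -y top edge [[-0.0499, 0.0188], [0.0504, 0.0189]]
crosswall +y top edge [[-0.0553, 0.028], [0.0544, 0.0277]]
rack top +y edge [[-0.0496, -0.0116], [0.0475, -0.0105]]
rack base [[-0.0568, -0.0163], [0.0539, -0.0156]]
slim rack +y edge [[-0.0491, 0.0942], [0.0502, 0.0927]]
end wall inner, rim [[-0.0534, 0.1478], [0.0554, 0.1465]]
foot +y edge [[-0.0309, 0.0103], [0.0344, 0.0104]]
top edge [[-0.0369, -0.0104], [0.0426, -0.0104]]
side walls inner at z.05 narrow [[-0.0554, 0.0188], [0.054, 0.0189]]
tcp 0.002002803889221205 -0.002268165553023017
```

Block and gap agree to within about 2 mm, so I'll descend straight.

Call:
apply_moves(
  plan=[
    [0, 0.025, 0, 0, 0, 0, 0.4],
    [0, 0.045, 0, 0, 0, 0, 0.4],
    [0, 0.058, 0, 0, 0, 0, 0.4],
    [0, 0.068, 0, 0, 0, 0, 0.4],
    [0, 0.076, 0, 0, 0, 0, 0.4],
  ],
)

```text
time: 5.2
tool_pos: [0.5458, 0.1352, 0.0941]
tool_rot: [-1.57, 0.0, -1.793]
contact_force: [0.4, 0.3, -1.8]
opening: 0.0575
```

Call:
apply_moves(
  plan=[
    [0, 0.006, 0, 0, 0, 0, 0.4],
    [0, 0.012, 0, 0, 0, 0, 0.4],
    [0, 0.018, 0, 0, 0, 0, 0.4],
    [0, 0.023, 0, 0, 0, 0, 0.4],
    [0, 0.024, 0, 0, 0, 0, 0.4],
  ],
)

```text
time: 5.82
tool_pos: [0.5453, 0.1355, 0.0698]
tool_rot: [-1.571, -0.0, -1.793]
contact_force: [-0.1, -0.3, -0.7]
opening: 0.0579
```

Call:
apply_moves(
  plan=[
    [0, 0.001, 0, 0, 0, 0, 0.4],
    [0, 0.002, 0, 0, 0, 0, 0.4],
    [0, 0.002, 0, 0, 0, 0, 0.4],
    [0, 0.003, 0, 0, 0, 0, 0.4],
    [0, 0.003, 0, 0, 0, 0, 0.4],
  ],
)

```text
time: 6.45
tool_pos: [0.5456, 0.1355, 0.0676]
tool_rot: [-1.57, 0.0, -1.793]
contact_force: [-0.8, 0.1, 2.7]
opening: 0.0579
```

Now release slowly, then rise straight up.

Call:
apply_moves(
  plan=[
    [0, 0, 0, 0, 0, 0, 0.1],
    [0, 0, 0, 0, 0, 0, -0.4],
    [0, 0, 0, 0, 0, 0, -0.7],
    [0, 0, 0, 0, 0, 0, -0.7],
    [0, -0.01, 0, 0, 0, 0, -0.7],
  ],
)

```text
time: 7.08
tool_pos: [0.5448, 0.1354, 0.0768]
tool_rot: [-1.573, -0.001, -1.793]
contact_force: [-0.3, 0.8, -0.8]
opening: 0.0776
```

Call:
apply_moves(
  plan=[
    [0, -0.03, 0, 0, 0, 0, -0.7],
    [0, -0.06, 0, 0, 0, 0, -1],
    [0, -0.09, 0, 0, 0, 0, -1],
    [0, -0.11, 0, 0, 0, 0, -1],
    [0.02, -0.12, 0, 0, 0, 0, -1],
  ],
)

```text
time: 7.7
tool_pos: [0.5414, 0.1161, 0.1989]
tool_rot: [-1.568, 0.001, -1.791]
contact_force: [0.7, -0.2, -0.1]
opening: 0.0919
```

```bash
python3 -c "
from h import *
go(.439,-.1345,.18,-92.8)"
```

```text
t 7.7 at [0.5414 0.1161 0.1989] [-8.985e+01  4.000e-02 -1.026e+02] q [ 0.07  0.43  1.51 -0.    1.21  0.29] go [ 0.2669  0.0186 -0.0453] [-0.15 -9.8  -0.03]
```

Call:
apply_moves(
  plan=[
    [0.058, 0.004, -0.01, 0, -2, 0, -1],
    [0.115, 0.008, -0.02, 0, -4, 0, -1],
    [0.17, 0.012, -0.03, 0, -6, 0, -1],
    [0.22, 0.016, -0.038, 0, -8, 0, -1],
    [0.267, 0.0186, -0.0453, 0, -9.8, 0, -1],
  ],
)

```text
time: 8.32
tool_pos: [0.4361, -0.1366, 0.1784]
tool_rot: [-1.572, -0.0, -1.621]
contact_force: [0.7, -0.1, 0.2]
opening: 0.0919
```

```bash
python3 - <<'E'
from h import *
go(.439,-.1345,.058,-92.8)
ce=ext('wrist');a=cams.read_camera('wrist')
a2=cv2.resize(a[100:260,220:420],None,fx=3,fy=3,interpolation=cv2.INTER_CUBIC)
np.save('w3.npy',ce[1]);c=ce[0];E=ce[1]
for sx,sy in[(1,1),(1,-1),(-1,-1),(-1,1)]:
    t=np.radians(-2.8);X=np.array([np.cos(t),np.sin(t)]);Y=np.array([-X[1],X[0]])
    q=E[:3,:3]@np.r_[np.array([.439,-.1345])+sx*.029*X+sy*.022*Y,.078]+E[:3,3]
    u=(c["cx"]-c["fx"]*q[0]/q[2],c["cy"]+c["fy"]*q[1]/q[2]); print(np.round(u,1))
    cv2.circle(a2,(int((u[0]-220)*3),int((u[1]-100)*3)),2,(0,0,255),-1)
cv2.imwrite('pics/w3.png',a2)
E
```

```text
t 8.325 at [ 0.4361 -0.1366  0.1784] [-9.005e+01 -1.000e-02 -9.290e+01] q [-0.47  0.28  1.79 -0.    1.07 -0.42] go [-0.0023  0.1203  0.0029] [ 0.05 -0.1   0.01]
[356.5 173.7]
[354.8 222.3]
[289.5 222.4]
[287.8 173.9]
```

View pics/w3.png

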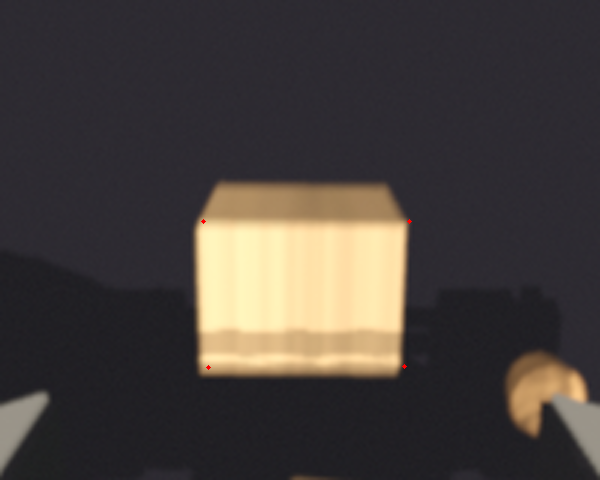

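Call:
apply_moves(
  plan=[
    [-0.001, 0.04, 0.0015, 0, 0, 0, -1],
    [-0.001, 0.08, 0.0015, 0, 0, 0, -1],
    [-0.001, 0.11, 0.0015, 0, 0, 0, -1],
    [-0.001, 0.1205, 0.0015, 0, 0, 0, -1],
    [-0.001, 0.1205, 0.0015, 0, 0, 0, -1],
  ],
)

```text
time: 9.0
tool_pos: [0.4392, -0.1338, 0.0581]
tool_rot: [-1.572, 0.0, -1.622]
contact_force: [-0.9, -0.2, -0.3]
opening: 0.0919
```

Call:
apply_moves(
  plan=[
    [0, 0, 0, 0, 0, 0, 0.4],
    [0, 0, 0, 0, 0, 0, 0.4],
    [0, 0, 0, 0, 0, 0, 0.4],
    [0, 0, 0, 0, 0, 0, 0.4],
    [0, 0, 0, 0, 0, 0, 0.4],
  ],
  squeeze=25,
)

```text
time: 9.62
tool_pos: [0.4397, -0.1336, 0.0584]
tool_rot: [-1.571, -0.0, -1.621]
contact_force: [-0.8, 0.8, 5.3]
opening: 0.0577
```

Call:
apply_moves(
  plan=[
    [0, -0.03, 0, 0, 0, 0, 0.4],
    [0, -0.07, 0, 0, 0, 0, 0.4],
    [0, -0.11, 0, 0, 0, 0, 0.4],
    [0, -0.145, 0, 0, 0, 0, 0.4],
    [0, -0.16, 0, 0, 0, 0, 0.4],
  ],
)

```text
time: 10.25
tool_pos: [0.4402, -0.1338, 0.22]
tool_rot: [-1.568, -0.001, -1.622]
contact_force: [0.1, 0.2, -1.6]
opening: 0.0577
```

```bash
python3 -c "
from h import *
go(.571,.254,.215,-102.8)"
```

```text
t 10.25 at [ 0.4402 -0.1338  0.22  ] [-8.983e+01 -8.000e-02 -9.291e+01] q [-0.46  0.24  1.72 -0.    1.18 -0.41] go [-0.394   0.0048  0.1109] [-0.17  9.89  0.06]
```

Call:
apply_moves(
  plan=[
    [-0.05, 0, 0.014, 0, 1.3, 0, 0.4],
    [-0.1, 0, 0.028, 0, 2.6, 0, 0.4],
    [-0.15, 0, 0.042, 0, 3.9, 0, 0.4],
    [-0.2, 0, 0.056, 0, 5.2, 0, 0.4],
    [-0.25, 0, 0.07, 0, 6.5, 0, 0.4],
  ],
)

```text
time: 10.88
tool_pos: [0.5225, 0.1142, 0.2178]
tool_rot: [-1.571, -0.0, -1.736]
contact_force: [1.1, 0.2, -1.1]
opening: 0.0576
```

```bash
python3 -c "
from h import *
go(.571,.254,.18,-102.8)"
```

```text
t 10.875 at [0.5225 0.1142 0.2178] [-9.001e+01 -1.000e-02 -9.945e+01] q [ 0.07  0.38  1.53 -0.    1.24  0.24] go [-0.1459  0.0378  0.0249] [0.01 3.35 0.01]
```

Call:
apply_moves(
  plan=[
    [-0.045, 0, 0.008, 0, 1.2, 0, 0.4],
    [-0.09, 0.01, 0.016, 0, 2.4, 0, 0.4],
    [-0.13, 0.025, 0.023, 0, 3.4, 0, 0.4],
    [-0.146, 0.038, 0.025, 0, 3.4, 0, 0.4],
    [-0.146, 0.038, 0.025, 0, 3.4, 0, 0.4],
  ],
)

```text
time: 11.5
tool_pos: [0.5698, 0.2525, 0.1782]
tool_rot: [-1.574, -0.002, -1.793]
contact_force: [-0.1, 0.1, 0.1]
opening: 0.0576
```

```bash
python3 -c "
from h import *
go(.571,.254,.066,-102.8)
ce=ext('wrist');a=cams.read_camera('wrist');w=cv2.resize(a[100:240,200:440],None,fx=3,fy=3,interpolation=cv2.INTER_CUBIC);np.save('w4.npy',ce[1])
b=cams.read_camera('top');cv2.imwrite('pics/top2.png',b)
s=cams.read_camera('side');cv2.imwrite('pics/side2.png',s)
cv2.imwrite('pics/w4.png',w)"
```

```text
t 11.5 at [0.5698 0.2525 0.1782] [ -90.17   -0.12 -102.72] q [ 0.29  0.57  1.32 -0.    1.26  0.52] go [-0.0019  0.1122  0.0012] [0.17 0.08 0.12]
```

View pics/w4.png

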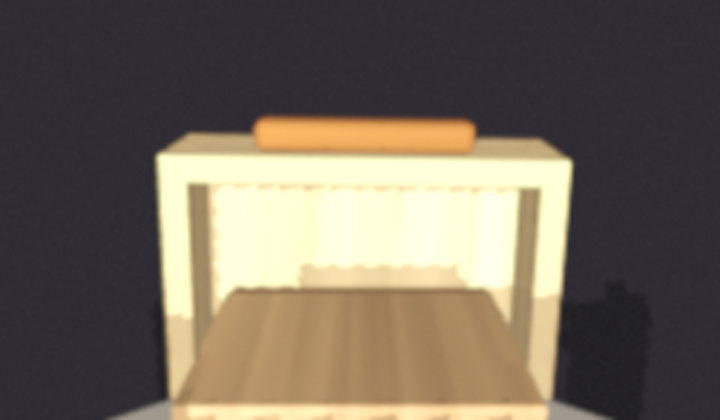

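Wrist view 4 (crop ×3): the end wall's inner rim edge is at row 185, spanning columns 190–540, and the held block's foot edge is at row 289, columns 236–490.

```bash
python3 - <<'E'
from h import *
ce=(cams.calibration("wrist"),np.load("w4.npy"))
f=lambda P:np.array(P)/3+[200,100]-.33
O=np.array([.5444,.1374]); a=np.radians(-12.8); X=np.array([np.cos(a),np.sin(a)]);Y=np.array([-X[1],X[0]])
def L(n,P,z):
    d=unproj(ce,f(P),z)-O; print(n,np.c_[d@X,d@Y].round(4).tolist())
L("endwall inner rim",[(190,185),(540,187)],.05)
L("outer",[(157,155),(571,160)],.05)
for z in(.12,.138): L("foot",[(236,289),(490,290)],z)
L("top",[(172,403),(548,403)],.198)
s=robot.observe(); d=s["tool_pos"][:2]-O; print("tcp",d@X,d@Y)
E
```

```text
endwall inner rim [[-0.053, 0.1476], [0.0552, 0.1471]]
outer [[-0.0627, 0.1568], [0.0642, 0.1554]]
foot [[-0.0299, 0.1353], [0.0308, 0.1351]]
foot [[-0.0272, 0.1407], [0.0281, 0.1406]]
top [[-0.029, 0.1406], [0.0289, 0.1407]]
tcp 0.0005752116542266812 0.116861687074541
```

Call:
apply_moves(
  plan=[
    [-0.002, 0.025, 0, 0, 0, 0, 0.4],
    [-0.002, 0.05, 0, 0, 0, 0, 0.4],
    [-0.002, 0.065, 0, 0, 0, 0, 0.4],
    [-0.002, 0.076, 0, 0, 0, 0, 0.4],
    [-0.002, 0.085, 0, 0, 0, 0, 0.4],
  ],
)

```text
time: 12.28
tool_pos: [0.5716, 0.2542, 0.0952]
tool_rot: [-1.57, 0.0, -1.795]
contact_force: [0.3, -0.2, -1.6]
opening: 0.0581
```

Call:
apply_moves(
  plan=[
    [0, 0.006, 0, 0, 0, 0, 0.4],
    [0, 0.012, 0, 0, 0, 0, 0.4],
    [0, 0.018, 0, 0, 0, 0, 0.4],
    [0, 0.023, 0, 0, 0, 0, 0.4],
    [0, 0.024, 0, 0, 0, 0, 0.4],
  ],
)

```text
time: 12.9
tool_pos: [0.571, 0.2544, 0.0706]
tool_rot: [-1.571, -0.0, -1.794]
contact_force: [0.0, -0.3, -1.5]
opening: 0.0578
```

Call:
apply_moves(
  plan=[
    [0, 0.001, 0, 0, 0, 0, 0.4],
    [0, 0.002, 0, 0, 0, 0, 0.4],
    [0, 0.003, 0, 0, 0, 0, 0.4],
    [0, 0.004, 0, 0, 0, 0, 0.4],
    [0, 0.0045, 0, 0, 0, 0, 0.4],
  ],
)

```text
time: 13.52
tool_pos: [0.5712, 0.2544, 0.0665]
tool_rot: [-1.571, -0.0, -1.794]
contact_force: [0.2, -0.3, -1.1]
opening: 0.0576
```

Call:
apply_moves(
  plan=[
    [0, 0.0005, 0, 0, 0, 0, 0.4],
    [0, 0.001, 0, 0, 0, 0, 0.4],
    [0, 0.0015, 0, 0, 0, 0, 0.4],
    [0, 0.0015, 0, 0, 0, 0, 0.4],
    [0, 0.0015, 0, 0, 0, 0, 0.4],
  ],
)

```text
time: 14.15
tool_pos: [0.5712, 0.2544, 0.0665]
tool_rot: [-1.57, 0.0, -1.794]
contact_force: [-3.1, -2.2, 8.0]
opening: 0.0577
```

The foot is on the floor (8 N), so I'll release and rise.

Call:
apply_moves(
  plan=[
    [0, 0, 0, 0, 0, 0, 0.1],
    [0, 0, 0, 0, 0, 0, -0.4],
    [0, 0, 0, 0, 0, 0, -0.7],
    [0, 0, 0, 0, 0, 0, -0.7],
    [0, -0.01, 0, 0, 0, 0, -0.7],
  ],
)

```text
time: 14.78
tool_pos: [0.5706, 0.2542, 0.0745]
tool_rot: [-1.573, -0.001, -1.794]
contact_force: [-0.2, -0.1, 0.5]
opening: 0.0776
```

Call:
apply_moves(
  plan=[
    [0, -0.03, 0, 0, 0, 0, -0.7],
    [0, -0.06, 0, 0, 0, 0, -1],
    [0, -0.1, 0, 0, 0, 0, -1],
    [0.03, -0.14, 0, 0, 0, 0, -1],
    [0.08, -0.15, 0, 0, 0, 0, -1],
  ],
)

```text
time: 15.4
tool_pos: [0.5546, 0.1768, 0.2288]
tool_rot: [-1.565, 0.003, -1.792]
contact_force: [0.1, 0.3, -0.8]
opening: 0.092
```

Call:
apply_moves(
  plan=[
    [0.05, 0, 0, 0, 0, 0, -1],
    [0.1, 0, 0, 0, 0, 0, -1],
    [0.15, 0, 0, 0, 0, 0, -1],
    [0.2, 0, 0, 0, 0, 0, -1],
    [0.25, 0, 0, 0, 0, 0, -1],
  ],
)

```text
time: 16.02
tool_pos: [0.4976, -0.0689, 0.226]
tool_rot: [-1.569, -0.0, -1.794]
contact_force: [0.4, -0.7, 0.1]
opening: 0.0918
```

```bash
python3 -c "
from h import *
b=cams.read_camera('top');s=cams.read_camera('side')
k=lambda a:cv2.resize(a,None,fx=4,fy=4,interpolation=cv2.INTER_CUBIC)
cv2.imwrite('pics/end.png',np.vstack([k(b[160:255,175:315]),k(s[190:245+15,205:345])])) "
```

```text
(no output)
```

View pics/end.png

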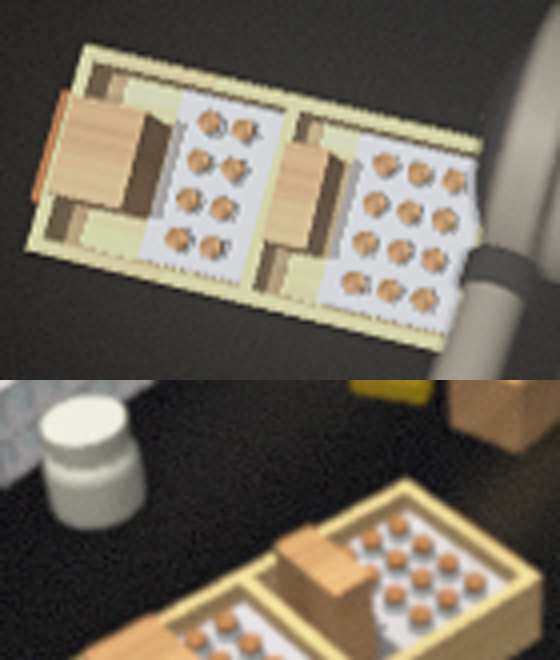

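The top view shows both blocks standing in their gaps, thick at (95,150) and thin at (303,195) in the crop, with the racks in place. I'll check this numerically.

```bash
python3 - <<'E'
from h import *
ce=ext("top");f=lambda P:np.array(P)/4+[175,160]-.4
O=np.array([.5444,.1374]); a=np.radians(-12.8); X=np.array([np.cos(a),np.sin(a)]);Y=np.array([-X[1],X[0]])
for n,P in (("thin",[(288,140),(342,152),(318,252),(265,240)]),("thick",[(65,93),(148,112),(127,207),(45,190)])):
    r=rect(unproj(ce,f(P),.086)); d=r[0]-O; print(n,r,(d@X).round(4),(d@Y).round(4))
r=robot.hand_in(); print(r)
E
```

```text
thin (array([0.5467, 0.1343]), np.float64(0.0315), np.float64(-102.5), np.float64(0.0587), np.float64(168.2)) 0.0029 -0.0025
thick (array([0.5727, 0.2541]), np.float64(0.0491), np.float64(-102.2), np.float64(0.0564), np.float64(170.4)) 0.0017 0.1201
the job is handed in; nothing more can be done
None
```

I placed both blocks, the thin one in the narrow gap and the thick one in the wide gap. Each was lowered to the floor, released, and left with the arm clear above the bench. I handed the job in at about 16 s of the 56 s allowed.

| Block | Offset along gap (limit 30 mm) | Offset across gap (limit 12 mm) | Force at floor contact |
|---|---|---|---|
| Thin | about 3 mm | about 3 mm | 2.7 N |
| Thick | about 2 mm | under 1 mm | 8 N |

- **Offsets:** they come from the last top-camera picture. The thin block's offset is from my first estimate of the gap's middle. Measured from the wrist camera's estimate, it is about 1 mm more.
- **Seated and upright:** the contact forces came at the tool heights I expected for the foot on the crate floor. In the last pictures the thin block looks upright from the top and side views. The thick block was cut off in the side crop, so I saw it from the top only. I did not measure the tilt.
- **Rough spot:** block thicknesses in the last check read about 5 mm too large (31.5 against 26 mm, and 49 against 44 mm). I put this down to coarse pixel picks at that scale, which leaves a few millimetres of uncertainty in the offsets.
- **Other objects:** the racks looked undisturbed, and I did not touch the yellow look-alikes.

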